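Get the choke coil out from behind the cans and onto the test fixture

ROBOT

A 6-joint arm with a two-finger parallel gripper is mounted at the origin on the work surface. World frame = base frame: x ahead of the robot, y to its left, z up, the work surface at z = 0. Lengths are in m, angles in rad, forces in N, time in s.
With the tool pointing down it reaches from about 0.275 to 0.75 m from the base axis. Payload 10.2 kg.
Tool frame: the origin (TCP) lies between the finger pads; the fingertips stand 8 mm ahead of it and the grasp point (between the pads) lies 11 mm behind it; x points along the fingers, z is the direction in which the jaws open and shut, and the axes are right-handed (so a half turn about x gives the same grasp; the last joint's range is limited). The gripper opens to 88 mm and grips with 3 to 60 N. Pads are 18 mm wide; open, the fingers measure 123 mm over their backs; the gripper's body (75 mm by 187 mm) begins 45 mm behind the grasp point.
Start: joints at [0.945, 0.313, 1.498, -0, 1.331, -0.223], TCP at [0.206, 0.483, 0.247] pointing down, gripper open.
Joint ranges: [-2.94, 2.94], [-0.97, 2.17], [0.19, 2.56], [-1.23, 4.37], [0.02, 3.11], [-2.88, 2.88]. Speed limits (rad/s): [2.39, 2.39, 3.01, 3.14, 3.14, 3.14].

INTERFACE

Orientations are given as a unit quaternion [w, x, y, z].
In Python, from rig import readout, viewer, ticket gives the robot as it stands. The module is installed in compiled form; this text tells all that it offers.
- The arm moves only by the tool carry_out, never from a script. Its argument "series" is a list of rows, each an object of numbers: "fingers": the finger opening in cm, from 0 to 8.81; "x", "y", "z": the shift along the tool's x, y, z in cm; "roll": the turn about the tool's x in degrees. A call has 1 to 20 rows; each row is the pose to reach, as a shift and turn from the pose commanded when the call began, along the tool's axes at that moment; what a row does not reach only later rows make up. A row lasts 1/10 s, in which the tool goes at most 50 mm and 8.59 degrees, less where a joint would pass 70% of its speed; a pose out of reach is approached as far as the arm can. A call with a gripper value outside its range is refused whole. The fingers move at their own pace and stop on an object; "grip_force" is the grip in N (left out, the last holds). Time passes only in rows, so rows that repeat a pose let the fingers close. It gives the time, the measured TCP pose, the force and the opening at its end, in the units of the state.
- readout.sense(): the state, without advancing time (a new reading comes with each control period).
- viewer.grab_frame(name): name is "side" or "top" or "wrist"; returns (picture, depth): 480x640x3 uint8, red, green, blue; 480x640 float32, m along the optical axis (not along the pixel's ray), 0 where there is no reading.
- viewer.calibration(name): a dict with "K" (3x3 intrinsics, pixels), "extrinsics" (4x4, takes a point from world to camera coordinates); the wrist camera has in their place "mount" (4x4, takes a point from camera to tool coordinates, whose origin is the TCP and whose axes are the tool frame's). Camera axes: x right, y down, z forward; pixel columns grow to the right and rows downward; lengths in m; the calibration is good to about 2 mm. The wrist camera is an equidistant fisheye: a pixel r from the principal point sees the ray r / f radians off the axis. A picture is of the moment at which its call begins: read the wrist's pose just before it. calibration takes no time and is no camera call.
- ticket.sign_off(): hands the job in, once; it reports no verdict.
The state is a dict: "time": time; "joint_positions": joint angles; "qvel": joint speeds; "joint_efforts": joint torques, N m; "eef_pos": TCP position; "ee_rot": TCP orientation; "ft_force": force on the tool from outside, world axes, zero at the start; "wrist_torque": the same for the moment, N m; "grip_width": finger opening in m.
Only numpy, scipy, OpenCV 4.12 (cv2) and the standard library are available. Lean on these libraries where they do the work, as an engineer would, in place of code of your own. Each camera call takes 0.05 s, during which the arm holds its last target. There are 200 camera calls.

TASK

The choke coil lies at the back of the steel rack, behind the spray can, the nozzle bottle and the jar. First stand all three of them on the rubber mat, then set the coil down flat between the corner locators of the test fixture, and then put each container back into the rack cell it came from. Keep the containers upright, and leave the solder reel and the capacitor in the rack where they are.

Things in the scene. Friction and masses are not known exactly. Their poses are not given: they have to be found in the camera images.
- aerosol: Slim aluminium spray can with a grey band and a white cap, upright: body 40 mm diameter up to 122 mm, cap 33 mm diameter, 150 mm high in all, about 0.18 kg. The tallest of the three containers. Origin: centre of its underside, z up along its axis. It starts in one of the three right-hand front cells of the rack.
- bottle: White plastic flux bottle with a thin black nozzle, upright: body 38 mm diameter up to 82 mm, then a shoulder and a narrow nozzle, 114 mm high in all, about 0.11 kg. Origin: centre of its underside, z up. It starts in one of the three right-hand front cells of the rack.
- jar: Amber glass jar with a broad flat dark steel screw lid, upright: 42 mm diameter all the way up (lid from 70 mm up), 92 mm high, about 0.17 kg. Origin: centre of its underside, z up. It starts in one of the three right-hand front cells of the rack.
- choke: Choke coil: long dark laminated steel block with pale winding ends, 0.45 kg. Foot plate 120 x 40 x 3 mm; core on it 84 mm long, 40 mm wide, up to 36 mm high, centred: grip it across the 40 mm. Winding ends (24 mm wide) reach 11 mm past the core. Origin: centre of its underside; x along its length, z up. Starts in the rack's rear trough, along the rack's y. Either way round is fine in the fixture.
- rack: Grey steel rack, fixed, 167 (x) x 243 (y) mm; floor 2 thick, walls and dividers 3 thick, 22 high. Origin: centre of underside; x from front cells to rear trough. Four front cells, 58 x 57 inside, at x -51.5 mm, y -90, -30, 30 (the containers, in any order) and 90 (solder reel). Trough, 100 x 237 inside, centred at x 30.5: choke coil (y about -30), capacitor (y about 88).
- mat: Plain dark rubber bench mat, fixed, 230 mm (x) by 130 mm (y), 4 mm thick, to the left or right of the rack. Origin: centre of its underside on the bench; x along its length.
- fixture: Coil test fixture, fixed, beyond the rack from the mat: dark brown board, four aluminium corner locators. Origin: on the bench under their middle; x along the coil's place. Board 110 mm wide (y), x -100 to 140 mm, top 12 mm above bench. Locators 8 mm higher enclose 134 (x) x 54 (y) mm; each covers 24 mm of a long side, its middle is open for fingers. Two black posts at x 118 mm, 34 mm high.
- reel: Small solder reel lying flat, 46 mm diameter, 32 mm high, black flanges; stays in the leftmost front cell of the rack. Origin: centre of its underside.
- capacitor: Grey electrolytic capacitor standing upright, 30 mm diameter, 45 mm high; stays in the left end of the rack's rear trough. Origin: centre of its underside.

How it is judged:
By the outcome, as a careful person would: the job done as asked, in the order asked, and still so for the second after the job is handed in, with the robot touching nothing.
It also fails if it takes over 144 s, if anything falls off the work surface, if the arm or the gripper's body presses on something with over 40 N, if the wrist force passes 120 N, or if a joint passes its speed limit or range.

## Working session

There is one attempt and no reset: what is moved stays moved. The work goes in short steps, Python scripts to look and compute and a tool call to move; the robot and the scene stay as the last step left them, time stands still between calls to the robot, and variables do not carry over. Pictures are saved under pics/ and viewed, about 12 in all and at most 16, crops included, and the job is handed in when it is done.

Besides the shell and the picture viewer there is one more tool, called as name(argument=value, ...), one argument or row to a line, values as JSON. carry_out: Moves the arm, as the interface text tells. Its arguments: {"type":"object","properties":{"series":{"type":"array"},"grip_force":{"type":"number"}},"required":["series"]}

```bash
mkdir -p pics
cat > h.py <<'E'
import numpy as np, cv2
from rig import readout, viewer, ticket
from scipy.spatial.transform import Rotation as R
def pose():
    s=readout.sense(); q=s["ee_rot"]; return np.array(s["eef_pos"]), R.from_quat([q[1],q[2],q[3],q[0]]).as_matrix(), s
def cloud(name):
    "world points per pixel, picture"
    p,M,s=pose()
    pic,d=viewer.grab_frame(name); c=viewer.calibration(name); K=np.array(c["K"])
    v,u=np.mgrid[0:480,0:640].astype(float); x=(u-K[0,2])/K[0,0]; y=(v-K[1,2])/K[1,1]
    if name=="wrist":
        r=np.hypot(x,y)+1e-9; k=np.tan(np.minimum(r,1.5))/r; x=x*k;y=y*k
    P=np.stack([x*d,y*d,d],-1)
    if name=="wrist":
        T=np.array(c["mount"]); W=(P@T[:3,:3].T+T[:3,3])@M.T+p
    else:
        T=np.linalg.inv(np.array(c["extrinsics"])); W=P@T[:3,:3].T+T[:3,3]
    W[d==0]=np.nan
    return W,pic
def save(n,pic): cv2.imwrite("pics/"+n+".png",pic[...,::-1])
E
python3 - <<'E'
from h import *
p,M,s=pose(); print(p,M.round(3),s["time"],s["grip_width"])
for n in("top","side","wrist"):
    W,pic=cloud(n); np.save(n,W); save(n,pic); c=viewer.calibration(n); print(n,np.array(c["K"]).round(1).tolist(),np.array(c.get("extrinsics",c.get("mount"))).round(3).tolist())
E
```

```text
[0.20567394 0.48280691 0.24620545] [[-0.001 -0.92   0.392]
 [-0.001  0.392  0.92 ]
 [-1.     0.    -0.001]] 0.0 0.08809119457110223
top [[488.5, 0.0, 311.9], [0.0, 488.5, 246.1], [0.0, 0.0, 1.0]] [[0.026, -1.0, 0.016, -0.015], [-0.995, -0.027, -0.097, 0.548], [0.098, -0.014, -0.995, 0.976], [0.0, 0.0, 0.0, 1.0]]
side [[443.2, 0.0, 308.7], [0.0, 443.2, 239.0], [0.0, 0.0, 1.0]] [[-0.965, -0.262, 0.001, 0.521], [-0.158, 0.577, -0.801, 0.11], [0.209, -0.773, -0.598, 0.683], [0.0, 0.0, 0.0, 1.0]]
wrist [[371.6, 0.0, 331.4], [0.0, 371.6, 230.4], [0.0, 0.0, 1.0]] [[-0.001, -0.315, 0.949, -0.138], [-0.002, -0.949, -0.315, 0.082], [1.0, -0.002, 0.0, 0.0], [0.0, 0.0, 0.0, 1.0]]
```

View pics/top.png

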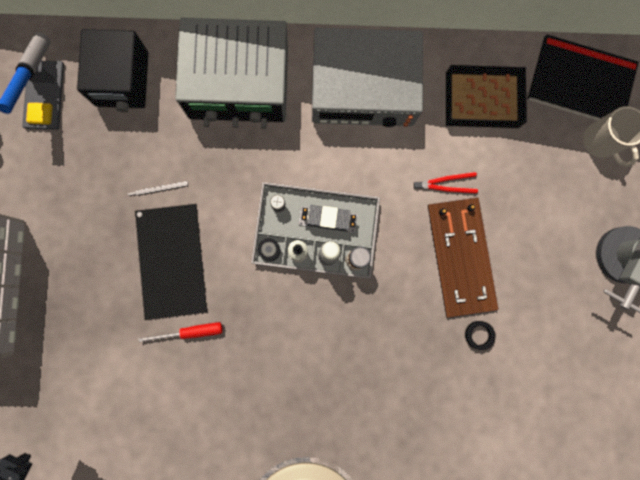

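View pics/side.png

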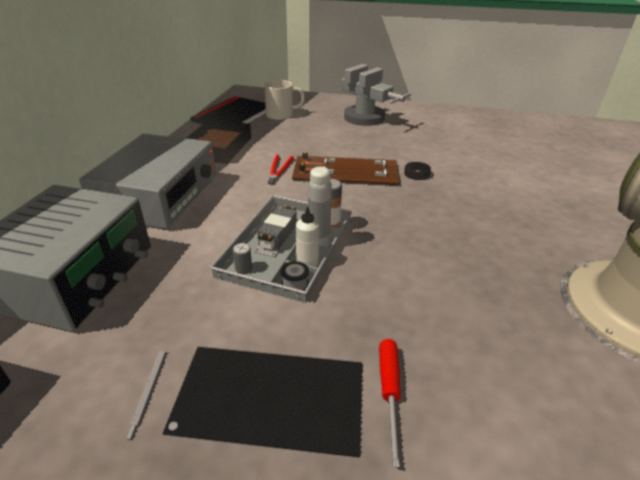

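Run:
```python
from h import *
W=np.load("top.npy"); pic=cv2.imread("pics/top.png")
def rect(m,n):
    P=W[m][:,:2]; (c,s,a)=cv2.minAreaRect((P*1000).astype(np.float32)); print(n,len(P),np.round(c,1),np.round(s,1),round(a,1), 'z',np.round(np.percentile(W[m][:,2]*1000,[5,50,95]),1))
v,u=np.mgrid[0:480,0:640]
box=lambda a,b,c,d:(u>=a)&(u<b)&(v>=c)&(v<d)
z=W[...,2]; 
print('bench z',np.nanmedian(z[box(230,400,320,400)]))
dark=pic.max(2)<45
def big(m):
    n,l,s,_=cv2.connectedComponentsWithStats(m.astype(np.uint8)); return l==1+s[1:,4].argmax()
rect(big(dark&box(125,215,195,325)),'mat')
rect(box(245,390,175,290)&(z>.012)&(z<.028),'rackwalls')
rect(big((z>.006)&(z<.018)&box(420,505,190,325)),'board')
rect(box(430,500,225,310)&(z>.0165)&(z<.026),'locators')
for n,b,lo,hi in(('jar',box(340,380,235,280),.07,.12),('aero',box(312,345,230,275),.135,.17),('bottle',box(285,312,230,270),.075,.13),('reel',box(252,285,230,270),.027,.045),('cap',box(265,292,185,215),.038,.06),('choke',box(300,360,195,240),.030,.045)):
    rect(b&(z>lo)&(z<hi),n)
im=cv2.resize(pic[170:330,120:520],None,fx=2,fy=2,interpolation=cv2.INTER_CUBIC); cv2.imwrite('pics/crop.png',im)
```

```text
bench z 0.0008088590508891214
mat 5735 [492.5 352.8] [206.2   0. ] 9.0 z [nan nan nan]
rackwalls 1579 [582.5  -6.8] [248.1 171.2] 84.2 z [14.6 23.5 26.8]
board 5761 [ 535.7 -315.3] [242.3 112.4] 9.5 z [10.1 13.1 16.1]
locators 307 [ 515.1 -318.4] [187.3 104.9] 10.0 z [16.6 18.5 23.2]
jar 395 [522.9 -91.3] [40.7 40.3] 44.1 z [85.1 95.3 98.5]
aero 260 [529.2 -32.1] [30.6 31.9] 46.7 z [146.9 152.1 155.2]
bottle 297 [534.   28.9] [36.5 34.8] 1.2 z [ 84.1  90.1 105.2]
reel 418 [538.5  85.9] [67.2 63.7] 84.1 z [30.7 35.3 38.2]
cap 171 [634.3  73.6] [28.5 27.6] 43.2 z [44.2 48.3 50.9]
choke 1000 [607.9 -31.6] [111.7  41.4] 83.8 z [33.7 38.8 42. ]
```

View pics/crop.png

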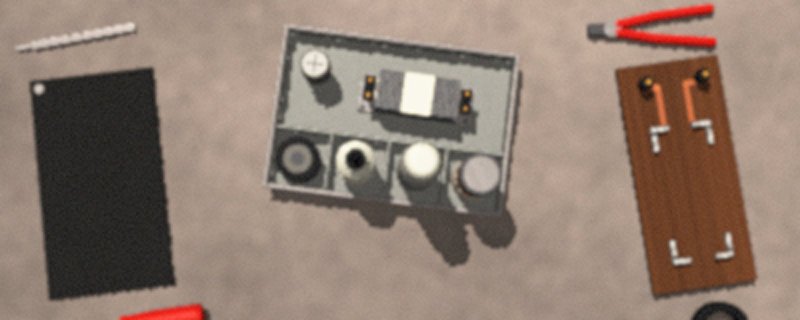

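```bash
cat >> h.py <<'E'
def ray(name,px,z):
    c=viewer.calibration(name);K=np.array(c["K"]);T=np.linalg.inv(np.array(c["extrinsics"]))
    d=T[:3,:3]@np.linalg.solve(K,[px[0],px[1],1]); return T[:3,3]+d*(z-T[2,3])/d[2]
def go(x,y,z,yaw):
    "m, deg -> shift in tool cm, roll deg"
    p,M,s=pose(); d=M.T@(np.array([x,y,z])-p)*100; cur=np.degrees(np.arctan2(M[1,2],M[0,2]))
    print("t %.1f"%s["time"],"p",p.round(4),"yaw %.1f"%cur,"F",np.round(s["ft_force"],1),"w %.4f"%s["grip_width"],"| xyz",d.round(2),"roll %.1f"%((cur-yaw+180)%360-180))
E
python3 - <<'E'
from h import *
C=np.array([ray("top",(a/2+120-.25,b/2+170-.25),.004)[:2] for a,b in((30,80),(153,68),(175,285),(50,299))])
print(C.round(4),C.mean(0)); e=lambda a,b:(np.linalg.norm(a-b),np.degrees(np.arctan2(*(a-b)[::-1])))
print(e(C[0],C[3]),e(C[1],C[2]),e(C[0],C[1]))
go(.5285,-.0318,.20,-5.8)
E
```

```text
[[0.6176 0.3738]
 [0.634  0.2456]
 [0.4077 0.2119]
 [0.3902 0.3395]] [0.51238537 0.29270897]
(np.float64(0.2299041121662952), np.float64(8.582760133034933)) (np.float64(0.2287955593016141), np.float64(8.45921684868535)) (np.float64(0.12927328948568123), np.float64(97.31393857109117))
t 0.1 p [0.2057 0.4828 0.2463] yaw 66.9 F [-0.4  0.9 -0.3] w 0.0882 | xyz [  4.66 -49.87 -34.69] roll 72.7
```

carry_out(
  series=[
    {"x": 0,"y": -49.9,"z": -34.7,"roll": 72.7,"fingers": 6.5},
    {"x": 0,"y": -49.9,"z": -34.7,"roll": 72.7,"fingers": 6.5},
    {"x": 0,"y": -49.9,"z": -34.7,"roll": 72.7,"fingers": 6.5},
    {"x": 0,"y": -49.9,"z": -34.7,"roll": 72.7,"fingers": 6.5},
    {"x": 0,"y": -49.9,"z": -34.7,"roll": 72.7,"fingers": 6.5},
    {"x": 0,"y": -49.9,"z": -34.7,"roll": 72.7,"fingers": 6.5},
    {"x": 0,"y": -49.9,"z": -34.7,"roll": 72.7,"fingers": 6.5},
    {"x": 0,"y": -49.9,"z": -34.7,"roll": 72.7,"fingers": 6.5},
    {"x": 0,"y": -49.9,"z": -34.7,"roll": 72.7,"fingers": 6.5},
    {"x": 0,"y": -49.9,"z": -34.7,"roll": 72.7,"fingers": 6.5},
    {"x": 0,"y": -49.9,"z": -34.7,"roll": 72.7,"fingers": 6.5},
    {"x": 0,"y": -49.9,"z": -34.7,"roll": 72.7,"fingers": 6.5},
    {"x": 0,"y": -49.9,"z": -34.7,"roll": 72.7,"fingers": 6.5},
    {"x": 0,"y": -49.9,"z": -34.7,"roll": 72.7,"fingers": 6.5},
    {"x": 0,"y": -49.9,"z": -34.7,"roll": 72.7,"fingers": 6.5},
    {"x": 0,"y": -49.9,"z": -34.7,"roll": 72.7,"fingers": 6.5},
  ],
  grip_force=20,
)

```text
time: 1.75
eef_pos: [0.5283, -0.0305, 0.247]
ee_rot: [0.706, 0.035, 0.706, -0.035]
ft_force: [0.6, -0.1, -0.3]
grip_width: 0.0649
```

Run:
```python
from h import *
go(.5285,-.0318,.1015,-5.8)
W,pic=cloud("wrist"); save("w1",pic); np.save("w1",W)
```

```text
t 1.8 p [ 0.5283 -0.0305  0.247 ] yaw -5.7 F [ 0.6 -0.1 -0.3] w 0.0649 | xyz [14.55 -0.13  0.03] roll 0.1
```

View pics/w1.png

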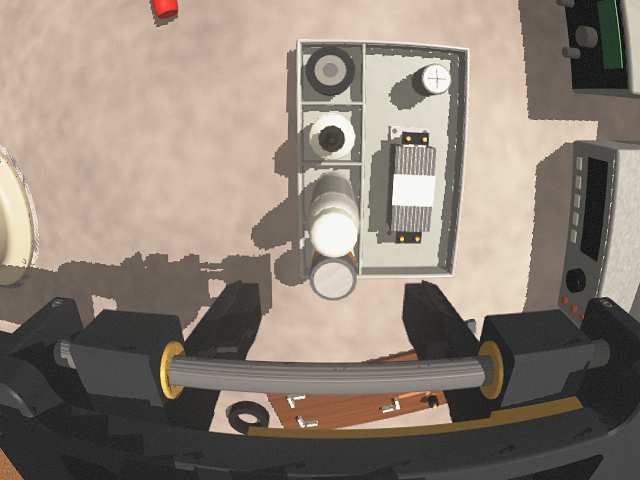

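Run:
```python
from h import *
W=np.load("w1.npy"); v,u=np.mgrid[0:480,0:640]; z=W[...,2]
def c(n,a,b,cc,d,lo,hi):
    m=(u>a)&(u<b)&(v>cc)&(v<d)&(z>lo)&(z<hi); p,s,t=cv2.minAreaRect((W[m][:,:2]*1000).astype(np.float32)); print(n,m.sum(),np.round(p,1),np.round(s,1),round(t,1),np.nanmedian(z[m]).round(4))
c('aero',305,362,200,262,.14,.16); c('jar',305,362,255,305,.085,.1); c('bot',305,360,105,165,.075,.09)
c('choke',380,445,120,250,.033,.045);c('rack',290,475,35,285,.018,.026)
```

```text
aero 1787 [529.5 -30.1] [32.7 31.4] 83.2 0.151
jar 1690 [523.3 -89. ] [40.7 41.2] 83.0 0.0941
bot 957 [534.7  31.1] [36.8 36.5] 84.1 0.0866
choke 4000 [607.9 -30. ] [112.5  41.4] 83.8 0.0377
rack 5590 [582.8  -4.5] [247.8 172.2] 84.0 0.0225
```

carry_out(
  series=[
    {"x": 5,"y": 0,"z": 0.1,"fingers": 6.5},
    {"x": 10,"y": 0,"z": 0.1,"fingers": 6.5},
    {"x": 13,"y": 0,"z": 0.1,"fingers": 6.5},
    {"x": 14.5,"y": 0,"z": 0.1,"fingers": 6.5},
    {"x": 14.5,"y": 0,"z": 0.1,"fingers": 6.5},
    {"x": 14.5,"y": 0,"z": 0.1,"fingers": 3},
    {"x": 14.5,"y": 0,"z": 0.1,"fingers": 3},
    {"x": 14.5,"y": 0,"z": 0.1,"fingers": 3},
    {"x": 14.5,"y": 0,"z": 0.1,"fingers": 3},
    {"x": 14.5,"y": 0,"z": 0.1,"fingers": 3},
    {"x": 14.5,"y": 0,"z": 0.1,"fingers": 3},
    {"x": 14.5,"y": 0,"z": 0.1,"fingers": 3},
    {"x": 14.5,"y": 0,"z": 0.1,"fingers": 3},
    {"x": 12.5,"y": 0,"z": 0.1,"fingers": 3},
    {"x": 10,"y": 0,"z": 0.1,"fingers": 3},
    {"x": 6,"y": 0,"z": 0.1,"fingers": 3},
    {"x": 2,"y": 0,"z": 0.1,"fingers": 3},
    {"x": 1,"y": 0,"z": 0.1,"fingers": 3},
    {"x": 1,"y": 0,"z": 0.1,"fingers": 3},
  ],
  grip_force=20,
)

```text
$.series[0]: bad value
```

```bash
python3 -c "
from h import *
go(.587,.3035,.1045,-81.7)"
```

```text
t 1.8 p [ 0.5284 -0.0306  0.247 ] yaw -5.7 F [-0.   0.2 -0.4] w 0.0651 | xyz [14.26 33.82  2.52] roll 76.0
```

carry_out(
  series=[
    {"x": 5,"y": 0,"z": 0.1,"roll": 0,"fingers": 6.5},
    {"x": 10,"y": 0,"z": 0.1,"roll": 0,"fingers": 6.5},
    {"x": 13,"y": 0,"z": 0.1,"roll": 0,"fingers": 6.5},
    {"x": 14.5,"y": 0,"z": 0.1,"roll": 0,"fingers": 6.5},
    {"x": 14.5,"y": 0,"z": 0.1,"roll": 0,"fingers": 6.5},
    {"x": 14.5,"y": 0,"z": 0.1,"roll": 0,"fingers": 3},
    {"x": 14.5,"y": 0,"z": 0.1,"roll": 0,"fingers": 3},
    {"x": 14.5,"y": 0,"z": 0.1,"roll": 0,"fingers": 3},
    {"x": 14.5,"y": 0,"z": 0.1,"roll": 0,"fingers": 3},
    {"x": 14.5,"y": 0,"z": 0.1,"roll": 0,"fingers": 3},
    {"x": 14.5,"y": 0,"z": 0.1,"roll": 0,"fingers": 3},
    {"x": 14.5,"y": 0,"z": 0.1,"roll": 0,"fingers": 3},
    {"x": 14.5,"y": 0,"z": 0.1,"roll": 0,"fingers": 3},
    {"x": 12.5,"y": 0,"z": 0.1,"roll": 0,"fingers": 3},
    {"x": 10,"y": 0,"z": 0.1,"roll": 0,"fingers": 3},
    {"x": 6,"y": 0,"z": 0.1,"roll": 0,"fingers": 3},
    {"x": 2,"y": 0,"z": 0.1,"roll": 0,"fingers": 3},
    {"x": 1,"y": 0,"z": 0.1,"roll": 0,"fingers": 3},
    {"x": 1,"y": 0,"z": 0.1,"roll": 0,"fingers": 3},
  ],
  grip_force=20,
)

```text
time: 3.7
eef_pos: [0.5301, -0.032, 0.2373]
ee_rot: [0.707, 0.036, 0.706, -0.036]
ft_force: [0.0, 0.6, -3.5]
grip_width: 0.0395
```

```bash
python3 -c "
from h import *
go(.587,.3035,.1045,-81.7)"
```

```text
t 3.7 p [ 0.5301 -0.032   0.2373] yaw -5.8 F [ 0.   0.6 -3.5] w 0.0395 | xyz [13.27 33.96  2.26] roll 75.9
```

carry_out(
  series=[
    {"x": 0,"y": 2,"z": 0.1,"roll": 4,"fingers": 3},
    {"x": 0,"y": 5,"z": 0.3,"roll": 10,"fingers": 3},
    {"x": 0,"y": 8,"z": 0.6,"roll": 17,"fingers": 3},
    {"x": 0,"y": 11,"z": 0.8,"roll": 24,"fingers": 3},
    {"x": 0,"y": 14,"z": 1,"roll": 31,"fingers": 3},
    {"x": 0,"y": 17,"z": 1.2,"roll": 38,"fingers": 3},
    {"x": 0,"y": 20,"z": 1.4,"roll": 45,"fingers": 3},
    {"x": 0,"y": 23,"z": 1.6,"roll": 52,"fingers": 3},
    {"x": 0,"y": 26,"z": 1.8,"roll": 59,"fingers": 3},
    {"x": 0,"y": 29,"z": 2,"roll": 66,"fingers": 3},
    {"x": 0,"y": 32,"z": 2.2,"roll": 72,"fingers": 3},
    {"x": 0,"y": 33.5,"z": 2.3,"roll": 75,"fingers": 3},
    {"x": 0,"y": 34,"z": 2.3,"roll": 76,"fingers": 3},
    {"x": 2,"y": 34,"z": 2.3,"roll": 76,"fingers": 3},
    {"x": 5,"y": 34,"z": 2.3,"roll": 76,"fingers": 3},
    {"x": 8,"y": 34,"z": 2.3,"roll": 76,"fingers": 3},
    {"x": 10.5,"y": 34,"z": 2.3,"roll": 76,"fingers": 3},
    {"x": 11.5,"y": 34,"z": 2.3,"roll": 76,"fingers": 3},
    {"x": 11.5,"y": 34,"z": 2.3,"roll": 76,"fingers": 3},
  ],
)

```text
time: 5.6
eef_pos: [0.5863, 0.3032, 0.1197]
ee_rot: [0.534, 0.462, 0.535, -0.464]
ft_force: [-0.1, 0.4, -2.1]
grip_width: 0.0395
```

```bash
python3 -c "
from h import *
go(.587,.3035,.1040,-81.7)
save('s1',viewer.grab_frame('side')[0])"
```

```text
t 5.6 p [0.5863 0.3032 0.1197] yaw -81.8 F [-0.1  0.4 -2.1] w 0.0395 | xyz [ 1.57  0.08 -0.02] roll -0.1
```

View pics/s1.png

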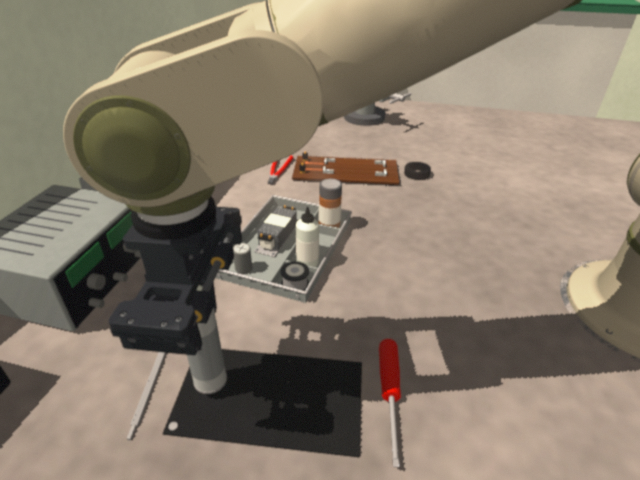

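carry_out(
  series=[
    {"x": 0.7,"y": 0,"z": 0,"roll": 0,"fingers": 3},
    {"x": 1.2,"y": 0,"z": 0,"roll": 0,"fingers": 3},
    {"x": 1.5,"y": 0,"z": 0,"roll": 0,"fingers": 3},
    {"x": 1.5,"y": 0,"z": 0,"roll": 0,"fingers": 3},
    {"x": 1.5,"y": 0,"z": 0,"roll": 0,"fingers": 3},
    {"x": 1.5,"y": 0,"z": 0,"roll": 0,"fingers": 4.5},
    {"x": 1.5,"y": 0,"z": 0,"roll": 0,"fingers": 6.5},
    {"x": 1.5,"y": 0,"z": 0,"roll": 0,"fingers": 6.5},
    {"x": 1.5,"y": 0,"z": 0,"roll": 0,"fingers": 6.5},
    {"x": 0.5,"y": 0,"z": 0,"roll": 0,"fingers": 6.5},
    {"x": -3,"y": 0,"z": 0,"roll": 0,"fingers": 6.5},
    {"x": -8,"y": 0,"z": 0,"roll": 0,"fingers": 6.5},
    {"x": -9,"y": 0,"z": 0,"roll": 0,"fingers": 6.5},
  ],
)

```text
time: 6.95
eef_pos: [0.5885, 0.3046, 0.2189]
ee_rot: [0.537, 0.466, 0.533, -0.46]
ft_force: [-0.3, 0.1, 0.0]
grip_width: 0.0653
```

```bash
python3 -c "
from h import *
go(.5343,.0300,.065,-5.8)"
```

```text
t 7.0 p [0.5885 0.3046 0.2189] yaw -81.8 F [-0.3  0.1  0. ] w 0.0653 | xyz [15.25 -9.45 26.43] roll -76.0
```

carry_out(
  series=[
    {"x": 0,"y": -3,"z": 8,"roll": -20,"fingers": 6.5},
    {"x": 0,"y": -5,"z": 14,"roll": -40,"fingers": 6.5},
    {"x": 0,"y": -9.5,"z": 26.4,"roll": -76,"fingers": 6.5},
    {"x": 0,"y": -9.5,"z": 26.4,"roll": -76,"fingers": 6.5},
    {"x": 0,"y": -9.5,"z": 26.4,"roll": -76,"fingers": 6.5},
    {"x": 0,"y": -9.5,"z": 26.4,"roll": -76,"fingers": 6.5},
    {"x": 0,"y": -9.5,"z": 26.4,"roll": -76,"fingers": 6.5},
    {"x": 0,"y": -9.5,"z": 26.4,"roll": -76,"fingers": 6.5},
    {"x": 0,"y": -9.5,"z": 26.4,"roll": -76,"fingers": 6.5},
    {"x": 0,"y": -9.5,"z": 26.4,"roll": -76,"fingers": 6.5},
    {"x": 2,"y": -9.5,"z": 26.4,"roll": -76,"fingers": 6.5},
    {"x": 5,"y": -9.5,"z": 26.4,"roll": -76,"fingers": 6.5},
    {"x": 5,"y": -9.5,"z": 26.4,"roll": -76,"fingers": 6.5},
    {"x": 5,"y": -9.5,"z": 26.4,"roll": -76,"fingers": 6.5},
  ],
)

```text
time: 8.35
eef_pos: [0.5309, 0.0292, 0.1625]
ee_rot: [0.706, 0.036, 0.706, -0.036]
ft_force: [0.4, 0.2, 0.1]
grip_width: 0.0647
```

```bash
python3 -c "
from h import *
go(.5343,.0300,.065,-5.8)"
```

```text
t 8.3 p [0.5309 0.0292 0.1625] yaw -5.9 F [0.4 0.2 0.1] w 0.0647 | xyz [9.75 0.12 0.33] roll -0.1
```

carry_out(
  series=[
    {"x": 3,"y": 0.1,"z": 0.3,"roll": 0,"fingers": 6.5},
    {"x": 7,"y": 0.1,"z": 0.3,"roll": 0,"fingers": 6.5},
    {"x": 9.7,"y": 0.1,"z": 0.3,"roll": 0,"fingers": 6.5},
    {"x": 9.7,"y": 0.1,"z": 0.3,"roll": 0,"fingers": 6.5},
    {"x": 9.7,"y": 0.1,"z": 0.3,"roll": 0,"fingers": 3},
    {"x": 9.7,"y": 0.1,"z": 0.3,"roll": 0,"fingers": 3},
    {"x": 9.7,"y": 0.1,"z": 0.3,"roll": 0,"fingers": 3},
    {"x": 9.7,"y": 0.1,"z": 0.3,"roll": 0,"fingers": 3},
    {"x": 9.7,"y": 0.1,"z": 0.3,"roll": 0,"fingers": 3},
    {"x": 9.7,"y": 0.1,"z": 0.3,"roll": 0,"fingers": 3},
  ],
  grip_force=15,
)

```text
time: 9.35
eef_pos: [0.5344, 0.0297, 0.066]
ee_rot: [0.707, 0.036, 0.705, -0.036]
ft_force: [-0.8, 0.8, 6.5]
grip_width: 0.0374
```

```bash
python3 -c "
from h import *
go(.512,.293,.067,-81.7)"
```

```text
t 9.3 p [0.5344 0.0297 0.066 ] yaw -5.8 F [-0.8  0.8  6.5] w 0.0374 | xyz [-0.12 25.97 -4.89] roll 75.9
```

carry_out(
  series=[
    {"x": -2,"y": 0,"z": 0,"roll": 0,"fingers": 3},
    {"x": -5,"y": 0,"z": 0,"roll": 0,"fingers": 3},
    {"x": -9,"y": 1,"z": -0.2,"roll": 2,"fingers": 3},
    {"x": -10,"y": 4,"z": -0.7,"roll": 8,"fingers": 3},
    {"x": -10,"y": 7,"z": -1.2,"roll": 16,"fingers": 3},
    {"x": -10,"y": 10,"z": -1.8,"roll": 24,"fingers": 3},
    {"x": -10,"y": 13,"z": -2.4,"roll": 32,"fingers": 3},
    {"x": -10,"y": 16,"z": -3,"roll": 40,"fingers": 3},
    {"x": -10,"y": 19,"z": -3.6,"roll": 48,"fingers": 3},
    {"x": -10,"y": 22,"z": -4.2,"roll": 56,"fingers": 3},
    {"x": -10,"y": 24.5,"z": -4.6,"roll": 64,"fingers": 3},
    {"x": -10,"y": 26,"z": -4.9,"roll": 72,"fingers": 3},
    {"x": -10,"y": 26,"z": -4.9,"roll": 76,"fingers": 3},
    {"x": -8,"y": 26,"z": -4.9,"roll": 76,"fingers": 3},
    {"x": -5,"y": 26,"z": -4.9,"roll": 76,"fingers": 3},
    {"x": -2.5,"y": 26,"z": -4.9,"roll": 76,"fingers": 3},
    {"x": -1,"y": 26,"z": -4.9,"roll": 76,"fingers": 3},
    {"x": -1,"y": 26,"z": -4.9,"roll": 76,"fingers": 3},
  ],
)

```text
time: 11.15
eef_pos: [0.5101, 0.293, 0.0728]
ee_rot: [0.534, 0.462, 0.535, -0.464]
ft_force: [0.1, 0.2, -0.6]
grip_width: 0.0373
```

```bash
python3 -c "
from h import *
go(.512,.293,.068,-81.7)"
```

```text
t 11.2 p [0.5101 0.293  0.0728] yaw -81.8 F [ 0.1  0.2 -0.6] w 0.0373 | xyz [0.48 0.19 0.03] roll -0.1
```

carry_out(
  series=[
    {"x": 0.2,"y": 0,"z": 0,"roll": 0,"fingers": 3},
    {"x": 0.45,"y": 0,"z": 0,"roll": 0,"fingers": 3},
    {"x": 0.45,"y": 0,"z": 0,"roll": 0,"fingers": 3},
    {"x": 0.45,"y": 0,"z": 0,"roll": 0,"fingers": 3},
    {"x": 0.45,"y": 0,"z": 0,"roll": 0,"fingers": 4.5},
    {"x": 0.45,"y": 0,"z": 0,"roll": 0,"fingers": 6.5},
    {"x": 0.45,"y": 0,"z": 0,"roll": 0,"fingers": 6.5},
    {"x": 0.45,"y": 0,"z": 0,"roll": 0,"fingers": 6.5},
    {"x": -0.5,"y": 0,"z": 0,"roll": 0,"fingers": 6.5},
    {"x": -4,"y": 0,"z": 0,"roll": 0,"fingers": 6.5},
    {"x": -9,"y": 0,"z": 0,"roll": 0,"fingers": 6.5},
    {"x": -12,"y": 0,"z": 0,"roll": 0,"fingers": 6.5},
    {"x": -12,"y": 0,"z": 0,"roll": 0,"fingers": 6.5},
  ],
)

```text
time: 12.45
eef_pos: [0.5127, 0.2941, 0.2002]
ee_rot: [0.536, 0.466, 0.533, -0.46]
ft_force: [0.2, 0.5, -0.6]
grip_width: 0.0649
```

```bash
python3 -c "
from h import *
go(.5230,-.0902,.047,-5.8)"
```

```text
t 12.4 p [0.5127 0.2941 0.2002] yaw -81.8 F [ 0.2  0.5 -0.6] w 0.0649 | xyz [15.21 -4.62 38.2 ] roll -76.0
```

carry_out(
  series=[
    {"x": 0,"y": -1.5,"z": 10,"roll": -20,"fingers": 6.5},
    {"x": 0,"y": -4.6,"z": 38.2,"roll": -76,"fingers": 6.5},
    {"x": 0,"y": -4.6,"z": 38.2,"roll": -76,"fingers": 6.5},
    {"x": 0,"y": -4.6,"z": 38.2,"roll": -76,"fingers": 6.5},
    {"x": 0,"y": -4.6,"z": 38.2,"roll": -76,"fingers": 6.5},
    {"x": 0,"y": -4.6,"z": 38.2,"roll": -76,"fingers": 6.5},
    {"x": 0,"y": -4.6,"z": 38.2,"roll": -76,"fingers": 6.5},
    {"x": 0,"y": -4.6,"z": 38.2,"roll": -76,"fingers": 6.5},
    {"x": 0,"y": -4.6,"z": 38.2,"roll": -76,"fingers": 6.5},
    {"x": 0,"y": -4.6,"z": 38.2,"roll": -76,"fingers": 6.5},
    {"x": 2,"y": -4.6,"z": 38.2,"roll": -76,"fingers": 6.5},
    {"x": 5,"y": -4.6,"z": 38.2,"roll": -76,"fingers": 6.5},
    {"x": 5,"y": -4.6,"z": 38.2,"roll": -76,"fingers": 6.5},
    {"x": 5,"y": -4.6,"z": 38.2,"roll": -76,"fingers": 6.5},
    {"x": 5,"y": -4.6,"z": 38.2,"roll": -76,"fingers": 6.5},
  ],
)

```text
time: 13.95
eef_pos: [0.5209, -0.0914, 0.1461]
ee_rot: [0.707, 0.035, 0.706, -0.036]
ft_force: [0.1, 0.9, 0.4]
grip_width: 0.065
```

```bash
python3 -c "
from h import *
go(.5230,-.0902,.047,-5.8)
save('t2',viewer.grab_frame('side')[0][150:,100:500])"
```

```text
t 13.9 p [ 0.5209 -0.0914  0.1461] yaw -5.8 F [0.1 0.9 0.4] w 0.0650 | xyz [9.91 0.14 0.18] roll 0.0
```

View pics/t2.png

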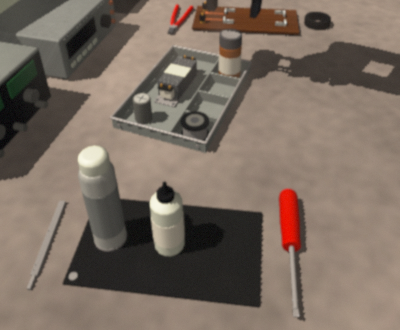

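carry_out(
  series=[
    {"x": 3,"y": 0.1,"z": 0.2,"roll": 0,"fingers": 6.5},
    {"x": 7,"y": 0.1,"z": 0.2,"roll": 0,"fingers": 6.5},
    {"x": 9.5,"y": 0.1,"z": 0.2,"roll": 0,"fingers": 6.5},
    {"x": 9.9,"y": 0.1,"z": 0.2,"roll": 0,"fingers": 6.5},
    {"x": 9.9,"y": 0.1,"z": 0.2,"roll": 0,"fingers": 6.5},
    {"x": 9.9,"y": 0.1,"z": 0.2,"roll": 0,"fingers": 3},
    {"x": 9.9,"y": 0.1,"z": 0.2,"roll": 0,"fingers": 3},
    {"x": 9.9,"y": 0.1,"z": 0.2,"roll": 0,"fingers": 3},
    {"x": 9.9,"y": 0.1,"z": 0.2,"roll": 0,"fingers": 3},
    {"x": 9.9,"y": 0.1,"z": 0.2,"roll": 0,"fingers": 3},
    {"x": 9.9,"y": 0.1,"z": 0.2,"roll": 0,"fingers": 3},
  ],
  grip_force=20,
)

```text
time: 15.1
eef_pos: [0.5229, -0.0906, 0.0467]
ee_rot: [0.707, 0.035, 0.706, -0.036]
ft_force: [-0.1, 0.7, 7.0]
grip_width: 0.0414
```

```bash
python3 -c "
from h import *
go(.438,.282,.049,-81.7)"
```

```text
t 15.1 p [ 0.5229 -0.0906  0.0467] yaw -5.8 F [-0.1  0.7  7. ] w 0.0414 | xyz [ -0.27  36.22 -12.2 ] roll 75.9
```

carry_out(
  series=[
    {"x": -2,"y": 0,"z": 0,"roll": 0,"fingers": 3},
    {"x": -5,"y": 0,"z": 0,"roll": 0,"fingers": 3},
    {"x": -9,"y": 1,"z": -1,"roll": 2,"fingers": 3},
    {"x": -11,"y": 4,"z": -2,"roll": 6,"fingers": 3},
    {"x": -11,"y": 8,"z": -3.5,"roll": 13,"fingers": 3},
    {"x": -11,"y": 12,"z": -5,"roll": 20,"fingers": 3},
    {"x": -11,"y": 16,"z": -6.5,"roll": 28,"fingers": 3},
    {"x": -11,"y": 20,"z": -8,"roll": 36,"fingers": 3},
    {"x": -11,"y": 24,"z": -9.5,"roll": 44,"fingers": 3},
    {"x": -11,"y": 28,"z": -11,"roll": 52,"fingers": 3},
    {"x": -11,"y": 32,"z": -12.2,"roll": 60,"fingers": 3},
    {"x": -11,"y": 35,"z": -12.2,"roll": 68,"fingers": 3},
    {"x": -11,"y": 36.2,"z": -12.2,"roll": 75.9,"fingers": 3},
    {"x": -9,"y": 36.2,"z": -12.2,"roll": 75.9,"fingers": 3},
    {"x": -6,"y": 36.2,"z": -12.2,"roll": 75.9,"fingers": 3},
    {"x": -3,"y": 36.2,"z": -12.2,"roll": 75.9,"fingers": 3},
    {"x": -1,"y": 36.2,"z": -12.2,"roll": 75.9,"fingers": 3},
    {"x": -1,"y": 36.2,"z": -12.2,"roll": 75.9,"fingers": 3},
    {"x": -1,"y": 36.2,"z": -12.2,"roll": 75.9,"fingers": 3},
  ],
)

```text
time: 17.0
eef_pos: [0.4377, 0.2821, 0.0563]
ee_rot: [0.535, 0.462, 0.535, -0.462]
ft_force: [-0.2, -0.1, -0.4]
grip_width: 0.0414
```

```bash
python3 -c "
from h import *
go(.438,.282,.0487,-81.7)"
```

```text
t 17.0 p [0.4377 0.2821 0.0563] yaw -81.7 F [-0.2 -0.1 -0.4] w 0.0414 | xyz [0.76 0.03 0.01] roll 0.0
```

carry_out(
  series=[
    {"x": 0.4,"y": 0,"z": 0,"roll": 0,"fingers": 3},
    {"x": 0.75,"y": 0,"z": 0,"roll": 0,"fingers": 3},
    {"x": 0.75,"y": 0,"z": 0,"roll": 0,"fingers": 3},
    {"x": 0.75,"y": 0,"z": 0,"roll": 0,"fingers": 3},
    {"x": 0.75,"y": 0,"z": 0,"roll": 0,"fingers": 4.5},
    {"x": 0.75,"y": 0,"z": 0,"roll": 0,"fingers": 6.5},
    {"x": 0.75,"y": 0,"z": 0,"roll": 0,"fingers": 6.5},
    {"x": 0.75,"y": 0,"z": 0,"roll": 0,"fingers": 6.5},
    {"x": -0.5,"y": 0,"z": 0,"roll": 0,"fingers": 6.5},
    {"x": -4,"y": 0,"z": 0,"roll": 0,"fingers": 6.5},
    {"x": -9,"y": 0,"z": 0,"roll": 0,"fingers": 6.5},
    {"x": -13,"y": 0,"z": 0,"roll": 0,"fingers": 6.5},
    {"x": -15,"y": 0,"z": 0,"roll": 0,"fingers": 6.5},
    {"x": -15,"y": 0,"z": 0,"roll": 0,"fingers": 5.4},
  ],
)

```text
time: 18.4
eef_pos: [0.4384, 0.2824, 0.2093]
ee_rot: [0.536, 0.464, 0.534, -0.46]
ft_force: [0.3, -0.3, 0.1]
grip_width: 0.0589
```

```bash
python3 -c "
from h import *
go(.608,-.031,.17,-6.1)"
```

```text
t 18.4 p [0.4384 0.2824 0.2093] yaw -81.7 F [ 0.3 -0.3  0.1] w 0.0589 | xyz [ 3.97 12.22 33.48] roll -75.6
```

carry_out(
  series=[
    {"x": 0,"y": 12.2,"z": 33.5,"roll": -75.6,"fingers": 5.4},
    {"x": 0,"y": 12.2,"z": 33.5,"roll": -75.6,"fingers": 5.4},
    {"x": 0,"y": 12.2,"z": 33.5,"roll": -75.6,"fingers": 5.4},
    {"x": 0,"y": 12.2,"z": 33.5,"roll": -75.6,"fingers": 5.4},
    {"x": 0,"y": 12.2,"z": 33.5,"roll": -75.6,"fingers": 5.4},
    {"x": 0,"y": 12.2,"z": 33.5,"roll": -75.6,"fingers": 5.4},
    {"x": 0,"y": 12.2,"z": 33.5,"roll": -75.6,"fingers": 5.4},
    {"x": 0,"y": 12.2,"z": 33.5,"roll": -75.6,"fingers": 5.4},
    {"x": 0,"y": 12.2,"z": 33.5,"roll": -75.6,"fingers": 5.4},
    {"x": 0,"y": 12.2,"z": 33.5,"roll": -75.6,"fingers": 5.4},
    {"x": 4,"y": 12.2,"z": 33.5,"roll": -75.6,"fingers": 5.4},
    {"x": 4,"y": 12.2,"z": 33.5,"roll": -75.6,"fingers": 5.4},
    {"x": 4,"y": 12.2,"z": 33.5,"roll": -75.6,"fingers": 5.4},
  ],
)

```text
time: 19.7
eef_pos: [0.6063, -0.0317, 0.1654]
ee_rot: [0.705, 0.038, 0.707, -0.037]
ft_force: [-0.3, 0.5, 0.6]
grip_width: 0.0537
```

```bash
python3 -c "
from h import *
go(.608,-.031,.019,-6.1)
W,pic=cloud('wrist'); save('w3',pic); np.save('w3',W)
z=W[...,2]; m=(z>.033)&(z<.045)&(abs(W[...,0]-.608)<.04)&(abs(W[...,1]+.031)<.08)
print(m.sum(),cv2.minAreaRect((W[m][:,:2]*1000).astype(np.float32)))"
```

```text
t 19.7 p [ 0.6063 -0.0317  0.1654] yaw -6.1 F [-0.3  0.5  0.6] w 0.0537 | xyz [14.64  0.08  0.2 ] roll 0.0
6692 ((608.2266845703125, -30.007217407226562), (112.94499969482422, 40.919620513916016), 83.28645324707031)
```

View pics/w3.png

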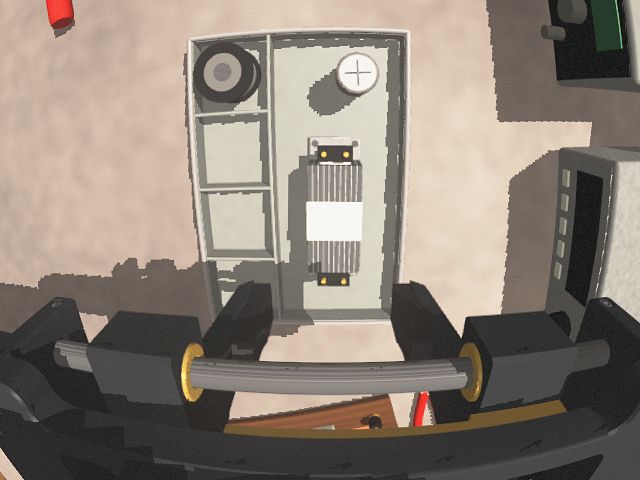

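carry_out(
  series=[
    {"x": 3,"y": 0.1,"z": 0.2,"roll": 0,"fingers": 5.0},
    {"x": 7,"y": 0.1,"z": 0.2,"roll": 0,"fingers": 5.0},
    {"x": 11,"y": 0.1,"z": 0.2,"roll": 0,"fingers": 5.0},
    {"x": 13,"y": 0.1,"z": 0.2,"roll": 0,"fingers": 5.0},
    {"x": 14.5,"y": 0.1,"z": 0.2,"roll": 0,"fingers": 5.0},
    {"x": 14.5,"y": 0.1,"z": 0.2,"roll": 0,"fingers": 5.0},
    {"x": 14.5,"y": 0.1,"z": 0.2,"roll": 0,"fingers": 3},
    {"x": 14.5,"y": 0.1,"z": 0.2,"roll": 0,"fingers": 3},
    {"x": 14.5,"y": 0.1,"z": 0.2,"roll": 0,"fingers": 3},
    {"x": 14.5,"y": 0.1,"z": 0.2,"roll": 0,"fingers": 3},
    {"x": 14.5,"y": 0.1,"z": 0.2,"roll": 0,"fingers": 3},
    {"x": 14.5,"y": 0.1,"z": 0.2,"roll": 0,"fingers": 3},
  ],
  grip_force=45,
)

```text
time: 20.95
eef_pos: [0.6096, -0.0312, 0.0224]
ee_rot: [0.707, 0.037, 0.705, -0.038]
ft_force: [-1.4, 0.6, 6.6]
grip_width: 0.0395
```

```bash
python3 -c "
from h import *
go(.516,-.318,.032,-80.4)"
```

```text
t 20.9 p [ 0.6096 -0.0312  0.0224] yaw -6.1 F [-1.4  0.6  6.6] w 0.0395 | xyz [ -0.97 -29.51  -6.26] roll 74.3
```

carry_out(
  series=[
    {"x": -1.5,"y": 0,"z": 0,"roll": 0,"fingers": 3},
    {"x": -4,"y": 0,"z": 0,"roll": 0,"fingers": 3},
    {"x": -7,"y": 0,"z": 0,"roll": 0,"fingers": 3},
    {"x": -9,"y": -2,"z": -0.4,"roll": 4,"fingers": 3},
    {"x": -9,"y": -5,"z": -1,"roll": 10,"fingers": 3},
    {"x": -9,"y": -8,"z": -1.6,"roll": 17,"fingers": 3},
    {"x": -9,"y": -11,"z": -2.3,"roll": 24,"fingers": 3},
    {"x": -9,"y": -14,"z": -3,"roll": 31,"fingers": 3},
    {"x": -9,"y": -17,"z": -3.6,"roll": 38,"fingers": 3},
    {"x": -9,"y": -20,"z": -4.3,"roll": 45,"fingers": 3},
    {"x": -9,"y": -23,"z": -5,"roll": 52,"fingers": 3},
    {"x": -9,"y": -26,"z": -5.6,"roll": 60,"fingers": 3},
    {"x": -9,"y": -28.5,"z": -6.1,"roll": 67,"fingers": 3},
    {"x": -9,"y": -29.5,"z": -6.3,"roll": 73,"fingers": 3},
    {"x": -9,"y": -29.5,"z": -6.3,"roll": 74.3,"fingers": 3},
    {"x": -9,"y": -29.5,"z": -6.3,"roll": 74.3,"fingers": 3},
    {"x": -9,"y": -29.5,"z": -6.3,"roll": 74.3,"fingers": 3},
  ],
)

```text
time: 22.65
eef_pos: [0.5151, -0.3168, 0.111]
ee_rot: [0.541, 0.456, 0.541, -0.455]
ft_force: [-0.4, -0.3, -4.5]
grip_width: 0.0397
```

```bash
python3 -c "
from h import *
go(.516,-.318,.0324,-80.4)
W,pic=cloud('wrist'); save('w4',pic); np.save('w4',W)"
```

```text
t 22.6 p [ 0.5151 -0.3168  0.111 ] yaw -80.2 F [-0.4 -0.3 -4.5] w 0.0397 | xyz [7.86 0.06 0.14] roll 0.2
```

View pics/w4.png

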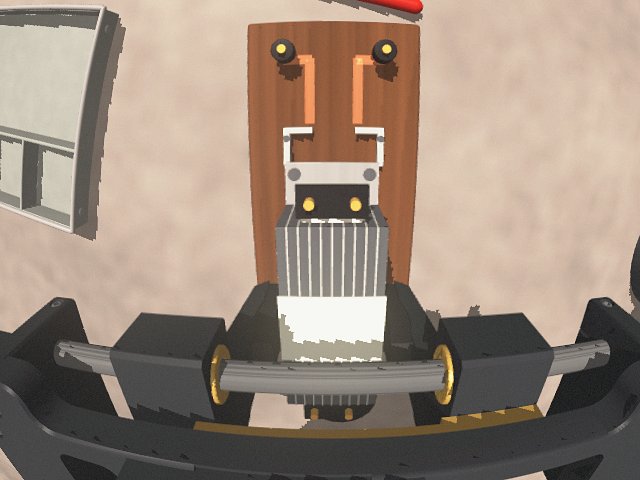

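Run:
```python
from h import *
W=np.load('w4.npy'); a=np.radians(9.6); B=np.array([[np.cos(a),np.sin(a)],[-np.sin(a),np.cos(a)]])
F=(W[...,:2]-[.516,-.318])@B.T*1000   # fixture-like coords
def s(n,c0,c1,r0,r1,lo,hi):
    z=W[r0:r1,c0:c1,2]; f=F[r0:r1,c0:c1]; m=(z>lo)&(z<hi); q=f[m]; print(n,m.sum(),'x',np.percentile(q[:,0],[2,50,98]).round(1),'y',np.percentile(q[:,1],[2,50,98]).round(1),'z',np.median(z[m]).round(4))
s('loc L',278,316,124,164,.016,.026); s('loc R',352,388,124,168,.016,.026)
s('board',255,410,150,280,.008,.0155); s('board upper',250,420,28,120,.008,.0155)
s('foot',284,384,160,206,.07,.115); s('core front',270,395,222,290,.11,.14)
m=(W[...,2]>.128)&(W[...,2]<.14)&(np.arange(480)[:,None]<292)&(np.arange(480)[:,None]>215); print(cv2.minAreaRect(F[m].astype(np.float32)))
m=(W[...,2]>.008)&(W[...,2]<.0155)&(np.arange(480)[:,None]<280)&(abs(F[...,1])<70); print(cv2.minAreaRect(F[m].astype(np.float32)))
```

```text
loc L 387 x [50.9 67.3 71.6] y [14.5 28.3 31.7] z 0.0197
loc R 395 x [49.3 66.3 71.7] y [-29.8 -26.6 -13. ] z 0.0197
board 7764 x [-31.2  26.3  56.8] y [-50.5  -1.6  53.1] z 0.0117
board upper 14575 x [ 78.  104.5 135.6] y [-51.5   0.4  51.8] z 0.0118
foot 2448 x [42.6 54.9 60.3] y [-17.5   1.6  21.1] z 0.0934
core front 7504 x [18.7 31.9 42.4] y [-17.4   1.6  20.8] z 0.1263
((31.843425750732422, 2.4546260833740234), (21.32775115966797, 36.47150802612305), 8.709905624389648)
((62.10423278808594, -0.035495758056640625), (112.55207061767578, 193.42007446289062), 89.9331283569336)
```

carry_out(
  series=[
    {"x": 2,"y": 0,"z": 0.12,"roll": 0.2,"fingers": 3},
    {"x": 4,"y": 0,"z": 0.12,"roll": 0.2,"fingers": 3},
    {"x": 6,"y": 0,"z": 0.12,"roll": 0.2,"fingers": 3},
    {"x": 7,"y": 0,"z": 0.12,"roll": 0.2,"fingers": 3},
    {"x": 7.5,"y": 0,"z": 0.12,"roll": 0.2,"fingers": 3},
    {"x": 7.7,"y": 0,"z": 0.12,"roll": 0.2,"fingers": 3},
    {"x": 7.7,"y": 0,"z": 0.12,"roll": 0.2,"fingers": 3},
    {"x": 7.7,"y": 0,"z": 0.12,"roll": 0.2,"fingers": 3},
  ],
)

```text
time: 23.5
eef_pos: [0.5154, -0.3191, 0.0345]
ee_rot: [0.54, 0.457, 0.539, -0.457]
ft_force: [0.8, 1.0, -3.7]
grip_width: 0.0399
```

```bash
python3 -c "
from h import *
go(.516,-.318,.0325,-80.4)
W,pic=cloud('wrist'); save('w5',cv2.resize(pic[60:420,160:500],None,fx=1.6,fy=1.6))"
```

```text
t 23.5 p [ 0.5154 -0.3191  0.0345] yaw -80.6 F [ 0.8  1.  -3.7] w 0.0399 | xyz [ 0.2   0.08 -0.1 ] roll -0.2
```

View pics/w5.png

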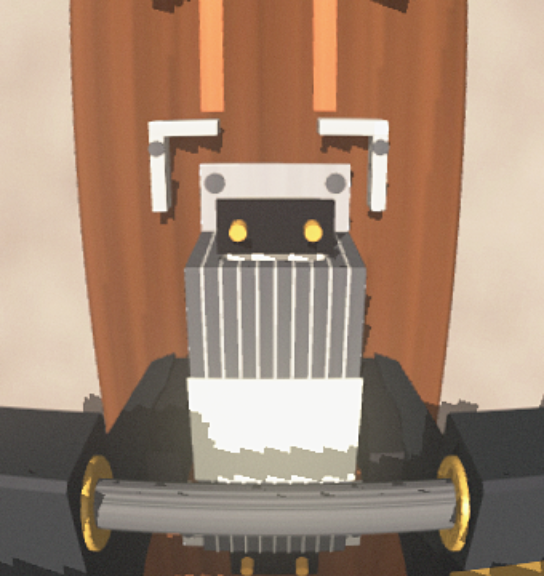

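carry_out(
  series=[
    {"x": 0.1,"y": 0,"z": -0.1,"roll": 0,"fingers": 3},
    {"x": 0.2,"y": 0,"z": -0.1,"roll": 0,"fingers": 3},
    {"x": 0.2,"y": 0,"z": -0.1,"roll": 0,"fingers": 3},
    {"x": 0.2,"y": 0,"z": -0.1,"roll": 0,"fingers": 3},
    {"x": 0.2,"y": 0,"z": -0.1,"roll": 0,"fingers": 5},
    {"x": 0.2,"y": 0,"z": -0.1,"roll": 0,"fingers": 5},
    {"x": 0.2,"y": 0,"z": -0.1,"roll": 0,"fingers": 5.4},
    {"x": 0.2,"y": 0,"z": -0.1,"roll": 0,"fingers": 5.4},
    {"x": -1,"y": 0,"z": -0.1,"roll": 0,"fingers": 5.4},
    {"x": -5,"y": 0,"z": -0.1,"roll": 0,"fingers": 5.4},
    {"x": -10,"y": 0,"z": -0.1,"roll": 0,"fingers": 5.4},
    {"x": -15,"y": 0,"z": -0.1,"roll": 0,"fingers": 5.4},
    {"x": -17,"y": 0,"z": -0.1,"roll": 0,"fingers": 6.5},
    {"x": -17,"y": 0,"z": -0.1,"roll": 0,"fingers": 6.5},
  ],
)

```text
time: 24.95
eef_pos: [0.5158, -0.3186, 0.208]
ee_rot: [0.542, 0.457, 0.537, -0.457]
ft_force: [-0.2, 0.3, -1.7]
grip_width: 0.0648
```

```bash
python3 -c "
from h import *
go(.438,.282,.20,-81.7)
W,pic=cloud('wrist'); save('w6',cv2.resize(pic[20:320,180:520],None,fx=1.6,fy=1.6))"
```

```text
t 24.9 p [ 0.5158 -0.3186  0.208 ] yaw -80.6 F [-0.2  0.3 -1.7] w 0.0648 | xyz [  0.46   2.16 -60.52] roll 1.1
```

View pics/w6.png

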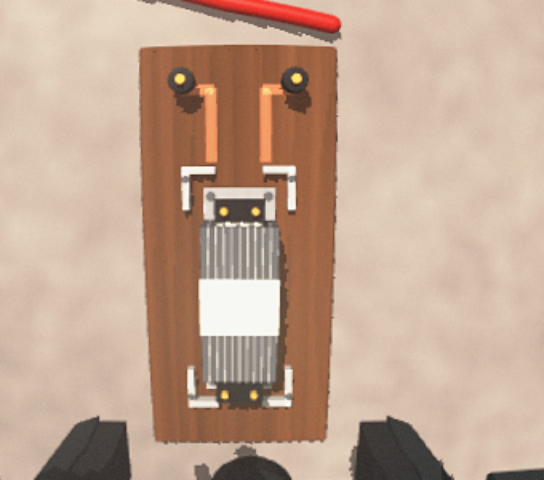

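carry_out(
  series=[
    {"x": 0,"y": 2.2,"z": -60.5,"roll": -1,"fingers": 6.5},
    {"x": 0,"y": 2.2,"z": -60.5,"roll": 1,"fingers": 6.5},
    {"x": 0,"y": 2.2,"z": -60.5,"roll": 1,"fingers": 6.5},
    {"x": 0,"y": 2.2,"z": -60.5,"roll": 1,"fingers": 6.5},
    {"x": 0,"y": 2.2,"z": -60.5,"roll": 1,"fingers": 6.5},
    {"x": 0,"y": 2.2,"z": -60.5,"roll": 1,"fingers": 6.5},
    {"x": 0,"y": 2.2,"z": -60.5,"roll": 1,"fingers": 6.5},
    {"x": 0,"y": 2.2,"z": -60.5,"roll": 1,"fingers": 6.5},
    {"x": 0,"y": 2.2,"z": -60.5,"roll": 1,"fingers": 6.5},
    {"x": 0,"y": 2.2,"z": -60.5,"roll": 1,"fingers": 6.5},
    {"x": 0,"y": 2.2,"z": -60.5,"roll": 1,"fingers": 6.5},
    {"x": 0,"y": 2.2,"z": -60.5,"roll": 1,"fingers": 6.5},
    {"x": 0,"y": 2.2,"z": -60.5,"roll": 1,"fingers": 6.5},
    {"x": 0,"y": 2.2,"z": -60.5,"roll": 1,"fingers": 6.5},
    {"x": 0,"y": 2.2,"z": -60.5,"roll": 1,"fingers": 6.5},
    {"x": 0,"y": 2.2,"z": -60.5,"roll": 1,"fingers": 6.5},
    {"x": 0,"y": 2.2,"z": -60.5,"roll": 1,"fingers": 6.5},
  ],
)

```text
time: 26.7
eef_pos: [0.4379, 0.2815, 0.2037]
ee_rot: [0.535, 0.462, 0.535, -0.463]
ft_force: [0.0, 0.1, -0.6]
grip_width: 0.065
```

```bash
python3 -c "
from h import *
go(.438,.282,.0487,-81.7)
W,pic=cloud('wrist'); save('w7',pic); np.save('w7',W); z=W[...,2]
for n,x,y,lo,hi in(('jar',.438,.282,.088,.105),('bot',.512,.293,.08,.095),('aer',.587,.3035,.145,.165)):
    m=(z>lo)&(z<hi)&(np.hypot(W[...,0]-x,W[...,1]-y)<.035); print(n,m.sum(),cv2.minAreaRect((W[m][:,:2]*1000).astype(np.float32))[:2],np.median(z[m]))
"
```

```text
t 26.7 p [0.4379 0.2815 0.2037] yaw -81.7 F [ 0.   0.1 -0.6] w 0.0650 | xyz [15.5   0.02 -0.05] roll 0.0
jar 2702 ((439.2109680175781, 282.67877197265625), (40.9987907409668, 40.27854537963867)) 0.0962229095178499
bot 1528 ((512.0176391601562, 294.332763671875), (36.768863677978516, 36.949256896972656)) 0.08916070064289869
aer 494 ((575.0253295898438, 302.95135498046875), (7.857032775878906, 26.92061424255371)) 0.15050228874022553
```

View pics/w7.png

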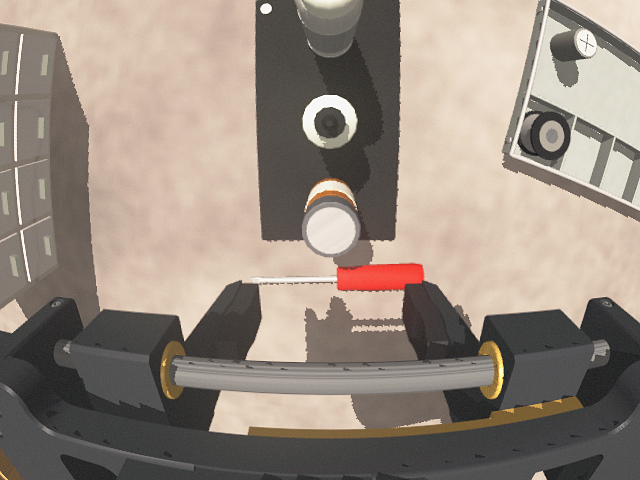

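carry_out(
  series=[
    {"x": 4,"y": 0.1,"z": 0,"roll": 0,"fingers": 6.5},
    {"x": 8,"y": 0.1,"z": 0,"roll": 0,"fingers": 6.5},
    {"x": 12,"y": 0.1,"z": 0,"roll": 0,"fingers": 6.5},
    {"x": 14.5,"y": 0.1,"z": 0,"roll": 0,"fingers": 6.5},
    {"x": 15.5,"y": 0.1,"z": 0,"roll": 0,"fingers": 6.5},
    {"x": 15.5,"y": 0.1,"z": 0,"roll": 0,"fingers": 6.5},
    {"x": 15.5,"y": 0.1,"z": 0,"roll": 0,"fingers": 3},
    {"x": 15.5,"y": 0.1,"z": 0,"roll": 0,"fingers": 3},
    {"x": 15.5,"y": 0.1,"z": 0,"roll": 0,"fingers": 3},
    {"x": 15.5,"y": 0.1,"z": 0,"roll": 0,"fingers": 3},
    {"x": 15.5,"y": 0.1,"z": 0,"roll": 0,"fingers": 3},
    {"x": 15.5,"y": 0.1,"z": 0,"roll": 0,"fingers": 3},
  ],
  grip_force=20,
)

```text
time: 27.95
eef_pos: [0.4391, 0.2829, 0.0497]
ee_rot: [0.536, 0.462, 0.535, -0.461]
ft_force: [-0.9, -0.3, 6.4]
grip_width: 0.0414
```

```bash
python3 -c "
from h import *
go(.5229,-.0906,.0467,-5.8)"
```

```text
t 27.9 p [0.4391 0.2829 0.0497] yaw -81.6 F [-0.9 -0.3  6.4] w 0.0414 | xyz [ 0.29  2.82 38.17] roll -75.8
```

carry_out(
  series=[
    {"x": -2,"y": 0,"z": 0,"roll": 0,"fingers": 3},
    {"x": -5,"y": 0,"z": 0,"roll": 0,"fingers": 3},
    {"x": -9,"y": 0,"z": 1,"roll": -2,"fingers": 3},
    {"x": -11,"y": 0.3,"z": 4,"roll": -6,"fingers": 3},
    {"x": -11,"y": 0.6,"z": 8,"roll": -13,"fingers": 3},
    {"x": -11,"y": 0.9,"z": 12,"roll": -20,"fingers": 3},
    {"x": -11,"y": 1.2,"z": 16,"roll": -28,"fingers": 3},
    {"x": -11,"y": 1.5,"z": 20,"roll": -36,"fingers": 3},
    {"x": -11,"y": 1.8,"z": 24,"roll": -44,"fingers": 3},
    {"x": -11,"y": 2.1,"z": 28,"roll": -52,"fingers": 3},
    {"x": -11,"y": 2.4,"z": 32,"roll": -60,"fingers": 3},
    {"x": -11,"y": 2.7,"z": 35.5,"roll": -67,"fingers": 3},
    {"x": -11,"y": 2.8,"z": 38.2,"roll": -73,"fingers": 3},
    {"x": -11,"y": 2.8,"z": 38.2,"roll": -75.8,"fingers": 3},
    {"x": -9,"y": 2.8,"z": 38.2,"roll": -75.8,"fingers": 3},
    {"x": -6,"y": 2.8,"z": 38.2,"roll": -75.8,"fingers": 3},
    {"x": -3,"y": 2.8,"z": 38.2,"roll": -75.8,"fingers": 3},
    {"x": -1,"y": 2.8,"z": 38.2,"roll": -75.8,"fingers": 3},
    {"x": -1,"y": 2.8,"z": 38.2,"roll": -75.8,"fingers": 3},
  ],
)

```text
time: 29.85
eef_pos: [0.5208, -0.0905, 0.0565]
ee_rot: [0.705, 0.036, 0.708, -0.035]
ft_force: [-0.1, -0.3, -2.0]
grip_width: 0.0413
```

```bash
python3 -c "
from h import *
go(.5229,-.0906,.0477,-5.8)"
```

```text
t 29.9 p [ 0.5208 -0.0905  0.0565] yaw -5.8 F [-0.1 -0.3 -2. ] w 0.0413 | xyz [0.88 0.01 0.22] roll 0.0
```

carry_out(
  series=[
    {"x": 0.4,"y": 0,"z": 0.2,"roll": 0,"fingers": 3},
    {"x": 0.85,"y": 0,"z": 0.2,"roll": 0,"fingers": 3},
    {"x": 0.85,"y": 0,"z": 0.2,"roll": 0,"fingers": 3},
    {"x": 0.85,"y": 0,"z": 0.2,"roll": 0,"fingers": 3},
    {"x": 0.85,"y": 0,"z": 0.2,"roll": 0,"fingers": 4.5},
    {"x": 0.85,"y": 0,"z": 0.2,"roll": 0,"fingers": 6.5},
    {"x": 0.85,"y": 0,"z": 0.2,"roll": 0,"fingers": 6.5},
    {"x": 0.85,"y": 0,"z": 0.2,"roll": 0,"fingers": 6.5},
    {"x": -0.5,"y": 0,"z": 0.2,"roll": 0,"fingers": 6.5},
    {"x": -4,"y": 0,"z": 0.2,"roll": 0,"fingers": 6.5},
    {"x": -9,"y": 0,"z": 0.2,"roll": 0,"fingers": 6.5},
    {"x": -14,"y": 0,"z": 0.2,"roll": 0,"fingers": 6.5},
    {"x": -15,"y": 0,"z": 0.2,"roll": 0,"fingers": 6.5},
    {"x": -15,"y": 0,"z": 0.2,"roll": 0,"fingers": 6.5},
  ],
)

```text
time: 31.25
eef_pos: [0.5247, -0.0914, 0.2109]
ee_rot: [0.708, 0.035, 0.705, -0.036]
ft_force: [-0.7, 0.5, -1.1]
grip_width: 0.0648
```

```bash
python3 -c "
from h import *
go(.512,.2935,.068,-81.7)"
```

```text
t 31.2 p [ 0.5247 -0.0914  0.2109] yaw -5.8 F [-0.7  0.5 -1.1] w 0.0648 | xyz [14.22 38.19 -5.19] roll 75.9
```

carry_out(
  series=[
    {"x": 0,"y": 38.2,"z": -5.2,"roll": 76,"fingers": 6.5},
    {"x": 0,"y": 38.2,"z": -5.2,"roll": 76,"fingers": 6.5},
    {"x": 0,"y": 38.2,"z": -5.2,"roll": 76,"fingers": 6.5},
    {"x": 0,"y": 38.2,"z": -5.2,"roll": 76,"fingers": 6.5},
    {"x": 0,"y": 38.2,"z": -5.2,"roll": 76,"fingers": 6.5},
    {"x": 0,"y": 38.2,"z": -5.2,"roll": 76,"fingers": 6.5},
    {"x": 0,"y": 38.2,"z": -5.2,"roll": 76,"fingers": 6.5},
    {"x": 0,"y": 38.2,"z": -5.2,"roll": 76,"fingers": 6.5},
    {"x": 0,"y": 38.2,"z": -5.2,"roll": 76,"fingers": 6.5},
    {"x": 0,"y": 38.2,"z": -5.2,"roll": 76,"fingers": 6.5},
    {"x": 0,"y": 38.2,"z": -5.2,"roll": 76,"fingers": 6.5},
    {"x": 3,"y": 38.2,"z": -5.2,"roll": 76,"fingers": 6.5},
    {"x": 6,"y": 38.2,"z": -5.2,"roll": 76,"fingers": 6.5},
    {"x": 6,"y": 38.2,"z": -5.2,"roll": 76,"fingers": 6.5},
    {"x": 6,"y": 38.2,"z": -5.2,"roll": 76,"fingers": 6.5},
  ],
)

```text
time: 32.75
eef_pos: [0.511, 0.2936, 0.1488]
ee_rot: [0.535, 0.462, 0.535, -0.463]
ft_force: [-0.6, -0.8, 1.5]
grip_width: 0.065
```

```bash
python3 -c "
from h import *
go(.512,.2935,.068,-81.7)"
```

```text
t 32.8 p [0.511  0.2936 0.1488] yaw -81.7 F [-0.6 -0.8  1.5] w 0.0650 | xyz [8.08 0.11 0.02] roll -0.0
```

carry_out(
  series=[
    {"x": 3,"y": 0.1,"z": 0,"roll": 0,"fingers": 6.5},
    {"x": 6,"y": 0.1,"z": 0,"roll": 0,"fingers": 6.5},
    {"x": 8,"y": 0.1,"z": 0,"roll": 0,"fingers": 6.5},
    {"x": 8,"y": 0.1,"z": 0,"roll": 0,"fingers": 6.5},
    {"x": 8,"y": 0.1,"z": 0,"roll": 0,"fingers": 3},
    {"x": 8,"y": 0.1,"z": 0,"roll": 0,"fingers": 3},
    {"x": 8,"y": 0.1,"z": 0,"roll": 0,"fingers": 3},
    {"x": 8,"y": 0.1,"z": 0,"roll": 0,"fingers": 3},
    {"x": 8,"y": 0.1,"z": 0,"roll": 0,"fingers": 3},
    {"x": 8,"y": 0.1,"z": 0,"roll": 0,"fingers": 3},
  ],
  grip_force=15,
)

```text
time: 33.75
eef_pos: [0.5125, 0.2943, 0.0698]
ee_rot: [0.535, 0.463, 0.534, -0.462]
ft_force: [-0.2, -0.4, 6.4]
grip_width: 0.0372
```

```bash
python3 -c "
from h import *
go(.5344,.0297,.0665,-5.8)"
```

```text
t 33.8 p [0.5125 0.2943 0.0698] yaw -81.8 F [-0.2 -0.4  6.4] w 0.0372 | xyz [ 0.32 -1.62 26.5 ] roll -76.0
```

carry_out(
  series=[
    {"x": -2,"y": 0,"z": 0,"roll": 0,"fingers": 3},
    {"x": -5,"y": 0,"z": 0,"roll": 0,"fingers": 3},
    {"x": -9,"y": 0,"z": 1,"roll": -2,"fingers": 3},
    {"x": -10,"y": -0.3,"z": 4,"roll": -8,"fingers": 3},
    {"x": -10,"y": -0.5,"z": 7,"roll": -16,"fingers": 3},
    {"x": -10,"y": -0.7,"z": 10,"roll": -24,"fingers": 3},
    {"x": -10,"y": -0.9,"z": 13,"roll": -32,"fingers": 3},
    {"x": -10,"y": -1.1,"z": 16,"roll": -40,"fingers": 3},
    {"x": -10,"y": -1.3,"z": 19,"roll": -48,"fingers": 3},
    {"x": -10,"y": -1.5,"z": 22,"roll": -56,"fingers": 3},
    {"x": -10,"y": -1.6,"z": 25,"roll": -64,"fingers": 3},
    {"x": -10,"y": -1.6,"z": 26.5,"roll": -72,"fingers": 3},
    {"x": -10,"y": -1.6,"z": 26.5,"roll": -76,"fingers": 3},
    {"x": -8,"y": -1.6,"z": 26.5,"roll": -76,"fingers": 3},
    {"x": -5,"y": -1.6,"z": 26.5,"roll": -76,"fingers": 3},
    {"x": -2.5,"y": -1.6,"z": 26.5,"roll": -76,"fingers": 3},
    {"x": -1,"y": -1.6,"z": 26.5,"roll": -76,"fingers": 3},
    {"x": -1,"y": -1.6,"z": 26.5,"roll": -76,"fingers": 3},
  ],
)

```text
time: 35.55
eef_pos: [0.5328, 0.0298, 0.0768]
ee_rot: [0.705, 0.036, 0.708, -0.035]
ft_force: [-0.2, -0.5, -2.1]
grip_width: 0.0372
```

```bash
python3 -c "
from h import *
go(.5344,.0297,.0678,-5.8)"
```

```text
t 35.5 p [0.5328 0.0298 0.0768] yaw -5.8 F [-0.2 -0.5 -2.1] w 0.0372 | xyz [0.9  0.01 0.17] roll 0.0
```

carry_out(
  series=[
    {"x": 0.4,"y": 0,"z": 0.2,"roll": 0,"fingers": 3},
    {"x": 0.85,"y": 0,"z": 0.2,"roll": 0,"fingers": 3},
    {"x": 0.85,"y": 0,"z": 0.2,"roll": 0,"fingers": 3},
    {"x": 0.85,"y": 0,"z": 0.2,"roll": 0,"fingers": 3},
    {"x": 0.85,"y": 0,"z": 0.2,"roll": 0,"fingers": 4.5},
    {"x": 0.85,"y": 0,"z": 0.2,"roll": 0,"fingers": 6.5},
    {"x": 0.85,"y": 0,"z": 0.2,"roll": 0,"fingers": 6.5},
    {"x": 0.85,"y": 0,"z": 0.2,"roll": 0,"fingers": 6.5},
    {"x": -0.5,"y": 0,"z": 0.2,"roll": 0,"fingers": 6.5},
    {"x": -4,"y": 0,"z": 0.2,"roll": 0,"fingers": 6.5},
    {"x": -9,"y": 0,"z": 0.2,"roll": 0,"fingers": 6.5},
    {"x": -13,"y": 0,"z": 0.2,"roll": 0,"fingers": 6.5},
    {"x": -13,"y": 0,"z": 0.2,"roll": 0,"fingers": 6.5},
    {"x": -13,"y": 0,"z": 0.2,"roll": 0,"fingers": 6.5},
  ],
)

```text
time: 36.95
eef_pos: [0.536, 0.0294, 0.2097]
ee_rot: [0.707, 0.036, 0.706, -0.036]
ft_force: [0.3, -0.7, -1.2]
grip_width: 0.0649
```

```bash
python3 -c "
from h import *
go(.5868,.3038,.1043,-81.7)
W,pic=cloud('top'); z=W[...,2]; m=(z>.145)&(z<.165)&(np.hypot(W[...,0]-.587,W[...,1]-.3035)<.035); print(m.sum(),cv2.minAreaRect((W[m][:,:2]*1000).astype(np.float32)))"
```

```text
t 37.0 p [0.536  0.0294 0.2097] yaw -5.8 F [ 0.3 -0.7 -1.2] w 0.0649 | xyz [10.54 27.81  2.28] roll 75.9
271 ((587.3971557617188, 302.5028991699219), (30.95484161376953, 31.68189811706543), 3.5045883655548096)
```

carry_out(
  series=[
    {"x": 0,"y": 27.8,"z": 2.3,"roll": 76,"fingers": 6.5},
    {"x": 0,"y": 27.8,"z": 2.3,"roll": 76,"fingers": 6.5},
    {"x": 0,"y": 27.8,"z": 2.3,"roll": 76,"fingers": 6.5},
    {"x": 0,"y": 27.8,"z": 2.3,"roll": 76,"fingers": 6.5},
    {"x": 0,"y": 27.8,"z": 2.3,"roll": 76,"fingers": 6.5},
    {"x": 0,"y": 27.8,"z": 2.3,"roll": 76,"fingers": 6.5},
    {"x": 0,"y": 27.8,"z": 2.3,"roll": 76,"fingers": 6.5},
    {"x": 0,"y": 27.8,"z": 2.3,"roll": 76,"fingers": 6.5},
    {"x": 0,"y": 27.8,"z": 2.3,"roll": 76,"fingers": 6.5},
    {"x": 0,"y": 27.8,"z": 2.3,"roll": 76,"fingers": 6.5},
    {"x": 0,"y": 27.8,"z": 2.3,"roll": 76,"fingers": 6.5},
    {"x": 2,"y": 27.8,"z": 2.3,"roll": 76,"fingers": 6.5},
    {"x": 2,"y": 27.8,"z": 2.3,"roll": 76,"fingers": 6.5},
  ],
)

```text
time: 38.3
eef_pos: [0.5858, 0.3032, 0.1859]
ee_rot: [0.534, 0.461, 0.536, -0.464]
ft_force: [-0.4, 0.4, -0.6]
grip_width: 0.0651
```

```bash
python3 -c "
from h import *
go(.587,.3032,.1043,-81.7)"
```

```text
t 38.3 p [0.5858 0.3032 0.1859] yaw -81.6 F [-0.4  0.4 -0.6] w 0.0651 | xyz [8.16 0.16 0.01] roll 0.1
```

carry_out(
  series=[
    {"x": 3,"y": 0.1,"z": 0,"roll": 0,"fingers": 6.5},
    {"x": 6,"y": 0.1,"z": 0,"roll": 0,"fingers": 6.5},
    {"x": 8.1,"y": 0.1,"z": 0,"roll": 0,"fingers": 6.5},
    {"x": 8.1,"y": 0.1,"z": 0,"roll": 0,"fingers": 6.5},
    {"x": 8.1,"y": 0.1,"z": 0,"roll": 0,"fingers": 3},
    {"x": 8.1,"y": 0.1,"z": 0,"roll": 0,"fingers": 3},
    {"x": 8.1,"y": 0.1,"z": 0,"roll": 0,"fingers": 3},
    {"x": 8.1,"y": 0.1,"z": 0,"roll": 0,"fingers": 3},
    {"x": 8.1,"y": 0.1,"z": 0,"roll": 0,"fingers": 3},
    {"x": 8.1,"y": 0.1,"z": 0,"roll": 0,"fingers": 3},
  ],
  grip_force=20,
)

```text
time: 39.3
eef_pos: [0.5883, 0.3041, 0.1089]
ee_rot: [0.535, 0.464, 0.534, -0.462]
ft_force: [0.4, 1.4, 5.4]
grip_width: 0.0393
```

```bash
python3 -c "
from h import *
go(.5293,-.031,.1023,-5.8)"
```

```text
t 39.3 p [0.5883 0.3041 0.1089] yaw -81.8 F [0.4 1.4 5.4] w 0.0393 | xyz [  0.62 -10.64  32.32] roll -76.0
```

carry_out(
  series=[
    {"x": -2,"y": 0,"z": 0,"roll": 0,"fingers": 3},
    {"x": -5,"y": 0,"z": 0,"roll": 0,"fingers": 3},
    {"x": -9,"y": 0,"z": 0,"roll": 0,"fingers": 3},
    {"x": -12.5,"y": -0.5,"z": 1.5,"roll": -4,"fingers": 3},
    {"x": -13.5,"y": -1.5,"z": 4.5,"roll": -10,"fingers": 3},
    {"x": -13.5,"y": -2.5,"z": 7.5,"roll": -17,"fingers": 3},
    {"x": -13.5,"y": -3.5,"z": 10.5,"roll": -24,"fingers": 3},
    {"x": -13.5,"y": -4.5,"z": 13.5,"roll": -31,"fingers": 3},
    {"x": -13.5,"y": -5.5,"z": 16.5,"roll": -38,"fingers": 3},
    {"x": -13.5,"y": -6.5,"z": 19.5,"roll": -45,"fingers": 3},
    {"x": -13.5,"y": -7.5,"z": 22.5,"roll": -52,"fingers": 3},
    {"x": -13.5,"y": -8.5,"z": 25.5,"roll": -59,"fingers": 3},
    {"x": -13.5,"y": -9.5,"z": 28.5,"roll": -66,"fingers": 3},
    {"x": -13.5,"y": -10.3,"z": 31,"roll": -72,"fingers": 3},
    {"x": -13.5,"y": -10.6,"z": 32.3,"roll": -76,"fingers": 3},
    {"x": -13.5,"y": -10.6,"z": 32.3,"roll": -76,"fingers": 3},
    {"x": -13.5,"y": -10.6,"z": 32.3,"roll": -76,"fingers": 3},
  ],
)

```text
time: 41.0
eef_pos: [0.529, -0.0306, 0.2425]
ee_rot: [0.706, 0.037, 0.706, -0.036]
ft_force: [0.2, -0.2, -2.7]
grip_width: 0.0392
```

```bash
python3 -c "
from h import *
go(.5293,-.031,.1069,-5.8)"
```

```text
t 41.0 p [ 0.529  -0.0306  0.2425] yaw -5.9 F [ 0.2 -0.2 -2.7] w 0.0392 | xyz [13.56 -0.04  0.04] roll -0.1
```

carry_out(
  series=[
    {"x": 2,"y": 0,"z": 0,"roll": 0,"fingers": 3},
    {"x": 5,"y": 0,"z": 0,"roll": 0,"fingers": 3},
    {"x": 8,"y": 0,"z": 0,"roll": 0,"fingers": 3},
    {"x": 11,"y": 0,"z": 0,"roll": 0,"fingers": 3},
    {"x": 12.5,"y": 0,"z": 0,"roll": 0,"fingers": 3},
    {"x": 12.7,"y": 0,"z": 0,"roll": 0,"fingers": 3},
    {"x": 12.7,"y": 0,"z": 0,"roll": 0,"fingers": 3},
  ],
)

```text
time: 41.7
eef_pos: [0.5293, -0.0304, 0.116]
ee_rot: [0.706, 0.036, 0.706, -0.036]
ft_force: [-0.2, -1.2, -1.5]
grip_width: 0.0393
```

```bash
python3 -c "
from h import *
go(.5293,-.031,.1069,-5.8)"
```

```text
t 41.7 p [ 0.5293 -0.0304  0.116 ] yaw -5.8 F [-0.2 -1.2 -1.5] w 0.0393 | xyz [ 0.91 -0.06  0.  ] roll 0.0
```

Place, release, rise, and swing clear toward the mat side.

carry_out(
  series=[
    {"x": 0.5,"y": -0.05,"z": 0,"roll": 0,"fingers": 3},
    {"x": 0.85,"y": -0.05,"z": 0,"roll": 0,"fingers": 3},
    {"x": 0.85,"y": -0.05,"z": 0,"roll": 0,"fingers": 3},
    {"x": 0.85,"y": -0.05,"z": 0,"roll": 0,"fingers": 3},
    {"x": 0.85,"y": -0.05,"z": 0,"roll": 0,"fingers": 4.5},
    {"x": 0.85,"y": -0.05,"z": 0,"roll": 0,"fingers": 6.5},
    {"x": 0.85,"y": -0.05,"z": 0,"roll": 0,"fingers": 6.5},
    {"x": 0.85,"y": -0.05,"z": 0,"roll": 0,"fingers": 6.5},
    {"x": -0.5,"y": -0.05,"z": 0,"roll": 0,"fingers": 6.5},
    {"x": -4,"y": -0.05,"z": 0,"roll": 0,"fingers": 6.5},
    {"x": -9,"y": 0,"z": 0,"roll": 0,"fingers": 6.5},
    {"x": -12,"y": 0,"z": 0,"roll": 0,"fingers": 6.5},
    {"x": -12,"y": 30,"z": -10,"roll": 0,"fingers": 6.5},
    {"x": -12,"y": 30,"z": -10,"roll": 0,"fingers": 6.5},
    {"x": -12,"y": 30,"z": -10,"roll": 0,"fingers": 6.5},
    {"x": -12,"y": 30,"z": -10,"roll": 0,"fingers": 6.5},
    {"x": -12,"y": 30,"z": -10,"roll": 0,"fingers": 6.5},
    {"x": -12,"y": 30,"z": -10,"roll": 0,"fingers": 6.5},
    {"x": -12,"y": 30,"z": -10,"roll": 0,"fingers": 6.5},
    {"x": -12,"y": 30,"z": -10,"roll": 0,"fingers": 6.5},
  ],
)

```text
time: 43.7
eef_pos: [0.459, 0.2794, 0.2357]
ee_rot: [0.706, 0.034, 0.706, -0.034]
ft_force: [-0.1, -0.4, 1.0]
grip_width: 0.065
```

Run:
```python
from h import *
W,pic=cloud("top"); z=W[...,2]; v,u=np.mgrid[0:480,0:640]; print(pose()[2]["time"])
def rect(n,x,y,r,lo,hi):
    m=(z>lo)&(z<hi)&(np.hypot(W[...,0]-x,W[...,1]-y)<r); c,s,a=cv2.minAreaRect((W[m][:,:2]*1000).astype(np.float32)); print(n,m.sum(),np.round(c,1),np.round(s,1),round(a,1))
rect('jar',.523,-.091,.035,.07,.12);rect('aero',.529,-.031,.035,.135,.17);rect('bot',.534,.03,.03,.075,.13);rect('reel',.5385,.087,.04,.03,.045);rect('cap',.634,.074,.03,.038,.06);rect('choke',.516,-.3186,.08,.04,.06)
save('final',cv2.resize(pic[160:330,110:520],None,fx=1.9,fy=1.9,interpolation=cv2.INTER_CUBIC)); save('finals',viewer.grab_frame("side")[0])
```

```text
43.75
jar 391 [523.9 -93.1] [40.5 40.8] 37.8
aero 264 [527.4 -32.7] [31.8 30.8] 2.5
bot 297 [536.1  27.1] [36.7 34.9] 1.4
reel 399 [538.6  88.7] [43.2 45. ] 2.4
cap 171 [634.2  74. ] [28.2 28.7] 47.8
choke 1058 [ 515.6 -318.3] [112.  42.] 9.0
```

View pics/final.png

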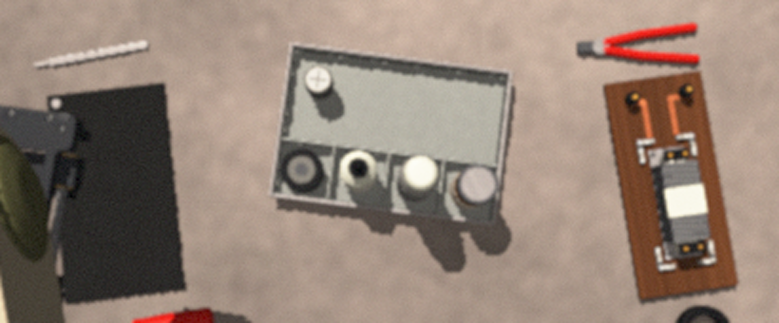

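View pics/finals.png

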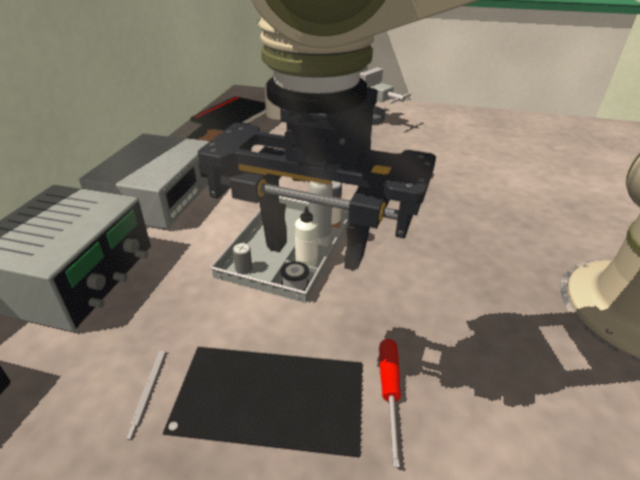

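```bash
python3 -c "
from rig import ticket; print(ticket.sign_off())"
```

```text
the job is handed in; nothing more can be done
None
```

The job is done and handed in at about 44 s of the 144 s allowed. I stood the spray can, bottle and jar on the mat. The choke coil then went flat between the fixture's corner locators, and after that I put the jar, bottle and can back in their own cells.

The last top picture agrees with the intended result:
- **Containers:** all three are upright, within about 3 mm of where they started.
- **Coil:** centred at (516, -318) mm and turned 9.0°, against about 9.5° for the fixture. It lies inside all four locators.
- **Reel and capacitor:** neither was handled. The capacitor reads the same to within 0.5 mm. The reel's first measurement was spoiled by nearby rack points, so I can only say it is still in its cell.

- **Forces:** the highest wrist force shown at the end of a move was about 7 N, as the grip closed; peaks during moves were not recorded.
- **Pose readings:** measured arm positions differed from the commanded ones by up to 3 mm in places, so I corrected from a fresh reading before most of the placings.
- **Refused move:** one early call was turned down because it left out the roll value. Nothing moved, and I sent it again complete.

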